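# Pack the storage box tight in its carrier

### The job

Pack the gap between the white-and-blue storage box and the dark sloped end block: lift the narrow-tabbed blue spacer out of the bin, stand it right down in the gap flat against the box and let it go, stand the wide-tabbed spacer in front of it in the same way if the wedge would otherwise sink all the way to the carrier floor, then push the orange wedge down in front of the spacers, its slope against the end block, until you feel the gap close tight. Finish while still gripping the wedge and pressing it down firmly, so that it holds the stack. Leave the jar, the brass collar and the white block alone.

Things in the scene. Friction and masses are not known exactly. Their poses are not given: they have to be found in the camera images.
- carrier: Fixed tray. Origin: on the bench under the middle of the storage box's gap face; y points from box across the gap to the end block, x along the gap. Tray floor at z 5 mm. The white box, blue top (130 x 130), fills y -130 to 0, top at z 51 mm; its gap face is vertical. Cheeks up to z 29 mm at x +-32.5 mm bound the gap's ends.
- end_block: Fixed dark steel block across the gap, 56 mm long (x), axes as the carrier's. Origin: middle of its sloped face's foot, on the tray floor, so its y in the carrier frame is the gap's width at the floor (11.5 to 26 mm, varies). The face rises 50 mm and leans away from the box 3 mm per 10 mm of height. A 10 mm high knob stands on it, 30 mm behind the foot.
- bin: Fixed grey bin, 80 (x) x 130 (y) x 45 mm high, floor 5 mm thick. Origin: centre of its underside. Two 11 mm slots centred at y +48 and +7 mm hold the two spacers (which is where varies); a compartment from y -53 to -16 mm holds the wedge. All three stand upright on the bin floor, aligned with the bin's axes.
- narrow_spacer: Loose blue plate, about 50 g, 8 mm thick (y), 60 mm wide (x), z 0 to 58 mm; above it a centred tab 24 mm wide (x), also 8 mm thick, z 58 to 92 mm, to grip across its 24 mm width. Origin: centre of its underside, z up. Standing free it topples beyond 5 degrees. It goes in first, against the box: origin then at carrier y 4, z 5 mm.
- wide_spacer: Like the narrow spacer (50 g, 8 x 60 mm, same heights and origin) but its tab is 50 mm wide (x), so that fingers gripping it pass outside the narrow tab. Needed when the gap at the floor is over about 20 mm; there is room for it beside the narrow one when that is over 17 mm. Its origin is then at carrier y 12, z 5 mm.
- wedge: Loose orange wedge, about 120 g, 50 mm wide (x), 60 mm high plus tab. Origin: centre of the underside, 14 mm thick: y -7 to 7. Face at y -7 vertical; +y face slopes to y 25 at z 60, like the end block. In the gap its y must point as the carrier's (in the bin, as the bin's). Tab 36 mm wide (x, grip across it), y -1 to 19, z 60 to 92 mm. Jams at (14 + 8 per spacer - gap)/0.3 mm above the floor.
- vial_jar: Bystander: amber glass jar, 44 mm across, 70 mm tall. Origin: centre of its underside.
- tube_collar: Bystander: brass ring, 50 mm across, 20 mm high. Origin: centre of its underside.
- box_divider: Bystander: white plastic block 60 x 45 x 25 mm. Origin: centre of its underside.

How it is judged:
By the outcome, as a careful person would: the job done as asked, in the order asked, and still so for the second after the job is handed in, while the arm keeps its last pose, push and grip.
It also fails if it takes over 72 s, if anything falls off the work surface, if the arm or the gripper's body presses on something with over 40 N, if the wrist force passes 120 N, or if a joint passes its speed limit or range.

### The arm

A 6-joint arm with a two-finger parallel gripper is mounted at the origin on the work surface. World frame = base frame: x ahead of the robot, y to its left, z up, the work surface at z = 0. Lengths are in m, angles in rad, forces in N, time in s.
With the tool pointing down it reaches from about 0.375 to 0.9 m from the base axis. Payload 3.1 kg.
Tool frame: the origin (TCP) lies midway between the tips of the shut fingers; the grasp point (between the pads) lies 19 mm behind it; y points along the fingers, x is the direction in which the jaws open and shut, and the axes are right-handed (so a half turn about y gives the same grasp; the last joint's range is limited). The gripper opens to 87 mm and grips with 3 to 60 N. Pads are 19 mm wide; open, the fingers measure 117 mm over their backs; the gripper's body (75 mm by 190 mm) begins 51 mm behind the grasp point.
Start: joints at [-1.321, 0.527, 1.433, -0, 1.181, -0.178], TCP at [0.259, -0.569, 0.223] pointing down, gripper open.
Joint ranges: [-3.08, 3.08], [-0.75, 2.2], [0.22, 2.44], [-1.43, 4.57], [0, 2.65], [-2.85, 2.85]. Speed limits (rad/s): [2.79, 2.79, 3.14, 3.14, 3.14, 3.14].

### API

Orientations are given as a unit quaternion [x, y, z, w].
In Python, from rig import * gives the robot as it stands.
- The arm moves only by the tool jog_arm, never from a script. Its argument "series" is a list of rows, each a list of 7 numbers: the shift along the tool's x, y, z in mm, then the turn, a rotation vector about the tool's x, y, z in rad, then the gripper's target within -1 to 1 (shut at 1, half-way at 0, fully open at -1). A call has 1 to 20 rows; each row is the pose to reach, as a shift and turn from the pose commanded when the call began, along the tool's axes at that moment; what a row does not reach only later rows make up. A row lasts 1/8 s, in which the tool goes at most 62.5 mm and 10.7 degrees, less where a joint would pass 70% of its speed; a pose out of reach is approached as far as the arm can. A call with a gripper value outside its range is refused whole. The fingers move at their own pace and stop on an object; "grip_force" is the grip in N (left out, the last holds). Time passes only in rows, so rows that repeat a pose let the fingers close. It gives the time, the measured TCP pose, the force and the opening at its end, in the units of the state.
- get_obs(): the state, without advancing time (a new reading comes with each control period).
- camera(name): name is "scene" or "top"; returns a dict with "img" (480x640x3 uint8, red, green, blue), "depth" (480x640 float32, m along the optical axis (not along the pixel's ray), 0 where there is no reading), "camera_matrix" (3x3 intrinsics, pixels), "D" ([k1, k2, p1, p2, k3] as OpenCV has them; the pictures are not rectified), "rvec" (rotation vector, rad) and "tvec" (3), from world to camera coordinates, as OpenCV has them. Camera axes: x right, y down, z forward; pixel columns grow to the right and rows downward; lengths in m; the calibration is good to about 2 mm. A picture is of the moment at which its call begins.
- hand_in(): hands the job in, once; it reports no verdict.
The state is a dict: "time": time; "q": joint angles; "joint_velocities": joint speeds; "joint_torque": joint torques, N m; "position": TCP position; "tool_rot": TCP orientation; "ft_force": force on the tool from outside, world axes, zero at the start; "moment": the same for the moment, N m; "grip_width": finger opening in m.
Only numpy, scipy, OpenCV 4.12 (cv2) and the standard library are available. Lean on these libraries where they do the work, as an engineer would, in place of code of your own. Each camera call takes 0.05 s, during which the arm holds its last target.

## Working session

There is one attempt and no reset: what is moved stays moved. The work goes in short steps, Python scripts to look and compute and a tool call to move; the robot and the scene stay as the last step left them, time stands still between calls to the robot, and variables do not carry over. Pictures are saved under pics/ and viewed, and the job is handed in when it is done.

Besides the shell and the picture viewer there is one more tool, called after "Call:" as name(argument=value, ...), one argument or row to a line, values as JSON. jog_arm: Moves the arm, as the interface text tells. Its arguments: {"type":"object","properties":{"series":{"type":"array","items":{"type":"array","items":{"type":"number"}}},"grip_force":{"type":"number"}},"required":["series"]}

```bash
mkdir -p pics; ls; python3 - <<'E'
from rig import *
import cv2,numpy as np
print(get_obs())
for n in("scene","top"):
    c=camera(n); cv2.imwrite(f"pics/{n}0.png",c["img"][:,:,::-1]); np.savez(f"{n}0.npz",**c)
    print(n,c["camera_matrix"],c["D"],c["rvec"],c["tvec"])
E
```

```text
pics
{'time': 0.0, 'q': array([-1.32146089e+00,  5.28476896e-01,  1.43387906e+00,  1.46314495e-05,
        1.18141859e+00, -1.78523713e-01]), 'joint_velocities': array([-0.00162701, -0.0003276 , -0.00050689, -0.00046638, -0.00129309,
        0.00059023]), 'joint_torque': array([ 2.65023664e-04, -4.40037704e+01, -1.76593834e+01,  6.33148011e-02,
        5.82917745e-02, -1.70504159e-04]), 'position': array([ 0.25916215, -0.56793584,  0.22157245]), 'tool_rot': array([-0.59422213,  0.38301395, -0.38189159,  0.59528077]), 'ft_force': array([-0.08024103, -0.32857465,  0.24814057]), 'moment': array([-0.03586584,  0.01739204,  0.04241503]), 'grip_width': 0.08700631981293835}
scene [[457.43779591   0.         316.44048175]
 [  0.         457.43779591 237.74633044]
 [  0.           0.           1.        ]] [0.02182743 0.         0.         0.         0.        ] [ 1.94032255  1.78205207 -0.56250424] [-0.15780532 -0.44375028  1.01005787]
top [[464.92035325   0.         320.51994751]
 [  0.         464.92035325 249.16861666]
 [  0.           0.           1.        ]] [-0.11664623  0.          0.          0.          0.        ] [ 2.19799808 -2.15139371  0.09079365] [0.07302896 0.56813044 0.63680867]
```

View pics/scene0.png

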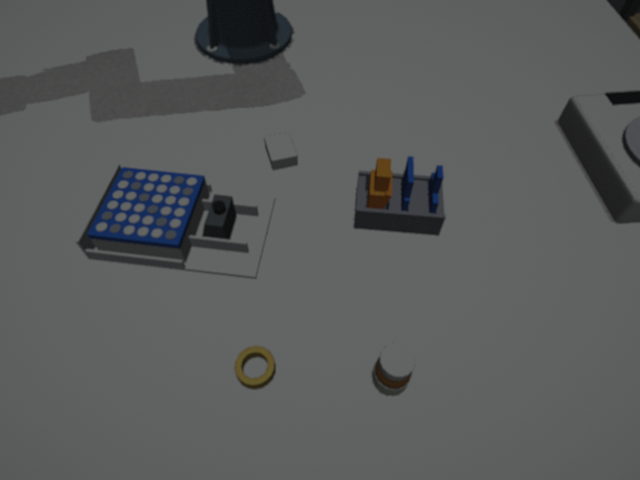

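View pics/top0.png

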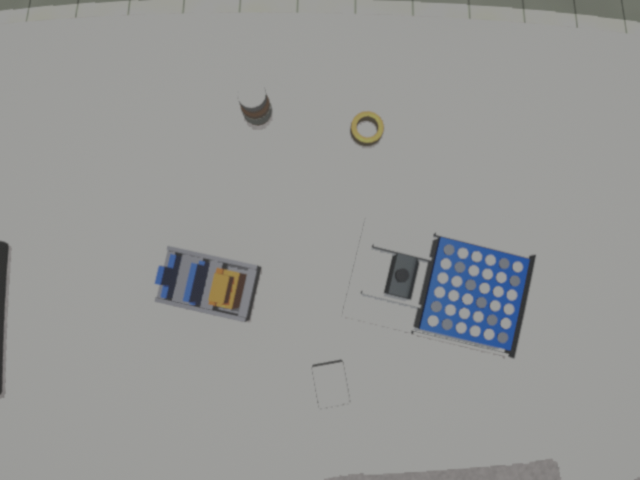

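The scene view shows the carrier at about (180,220), the bin at (400,200), the jar at (395,365), the collar at (255,367) and the white block at (282,150). In the top view the carrier's gap is at about (415,280) and the bin at (208,283). The spacer near the bin's left end has the narrow tab. Next I'll enlarge crops.

```bash
cat > h.py <<'E'
import numpy as np,cv2
from scipy.spatial.transform import Rotation as R
def cam(f):
    return dict(np.load(f))
def plane(c,uv,z):
    uv=np.array(uv,float).reshape(-1,1,2)
    n=cv2.undistortPoints(uv,c["camera_matrix"],c["D"]).reshape(-1,2)
    Rm=cv2.Rodrigues(c["rvec"])[0]; o=-Rm.T@c["tvec"].ravel()
    d=np.c_[n,np.ones(len(n))]@Rm
    return o+d*((z-o[2])/d[:,2])[:,None]
def cloud(c):
    v,u=np.nonzero(c["depth"]>0)
    n=cv2.undistortPoints(np.stack([u,v],-1).astype(float).reshape(-1,1,2),c["camera_matrix"],c["D"]).reshape(-1,2)
    P=np.c_[n,np.ones(len(n))]*c["depth"][v,u][:,None]
    Rm=cv2.Rodrigues(c["rvec"])[0]
    W=(P-c["tvec"].ravel())@Rm
    out=np.full(c["depth"].shape+(3,),np.nan); out[v,u]=W
    return out
def proj(c,P):
    return cv2.projectPoints(np.array(P,float).reshape(-1,1,3),c["rvec"],c["tvec"],c["camera_matrix"],c["D"])[0].reshape(-1,2)
def crop(c,x0,y0,x1,y1,s,f,g=1.0):
    im=c["img"][y0:y1,x0:x1,::-1]; im=np.clip(im*g,0,255).astype(np.uint8)
    im=cv2.resize(im,None,fx=s,fy=s,interpolation=cv2.INTER_CUBIC)
    for k in range(x0-x0%10+10,x1,10): cv2.putText(im,str(k),((k-x0)*s,10),0,.35,(0,0,255),1); im[12:18,(k-x0)*s]=(0,0,255)
    for k in range(y0-y0%10+10,y1,10): cv2.putText(im,str(k),(0,(k-y0)*s),0,.35,(0,0,255),1); im[(k-y0)*s,22:30]=(0,0,255)
    cv2.imwrite(f,im)
E
python3 - <<'E'
from h import *
t=cam("top0.npz"); s=cam("scene0.npz")
crop(t,340,215,440,315,6,"pics/t_car.png",1.3)
crop(t,145,235,270,330,6,"pics/t_bin.png",1.3)
crop(s,170,160,290,280,5,"pics/s_car.png",1.5)
crop(s,340,145,460,245,6,"pics/s_bin.png",1.3)
E
```

```text
(no output)
```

View pics/t_car.png

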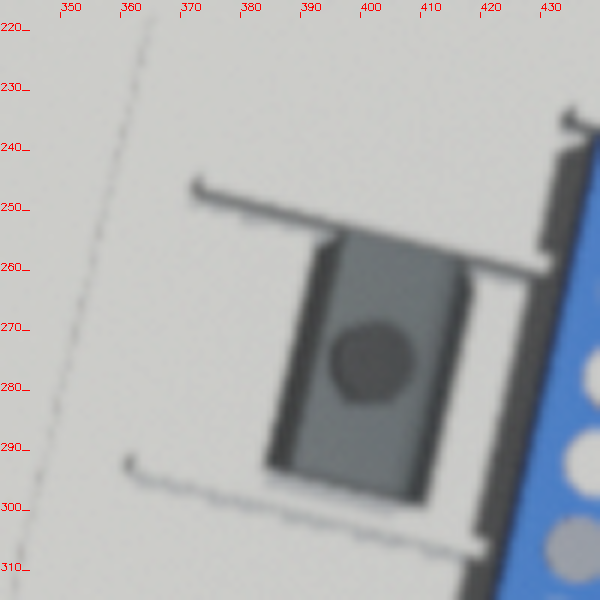

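View pics/t_bin.png

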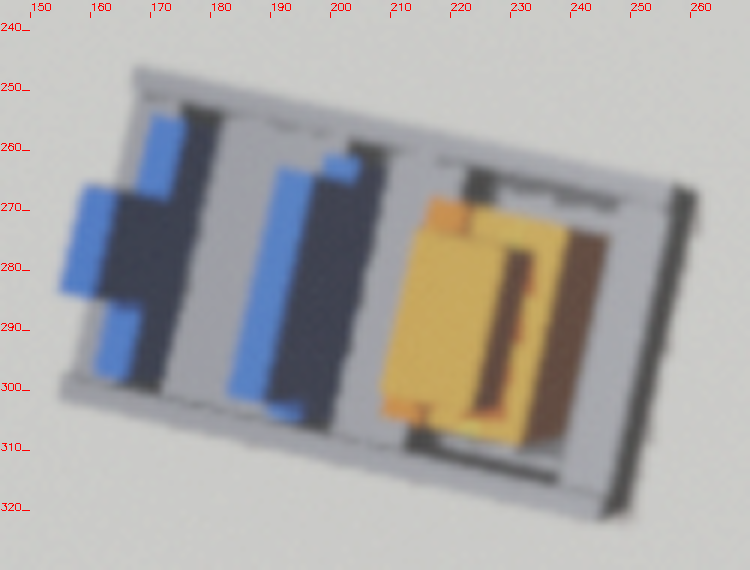

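View pics/s_car.png

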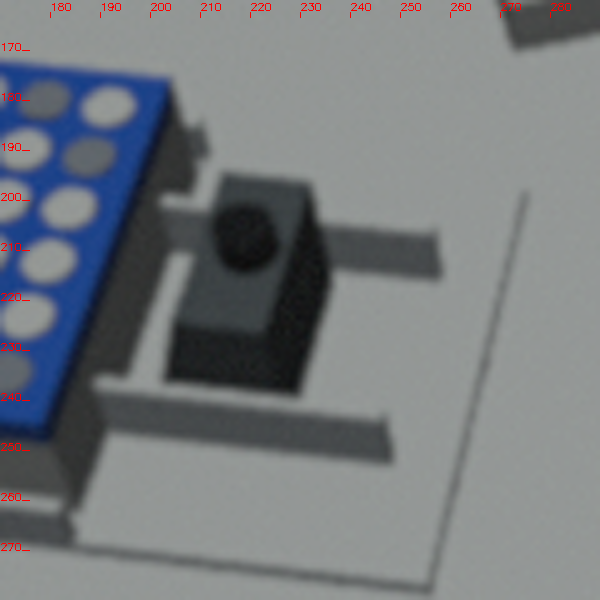

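View pics/s_bin.png

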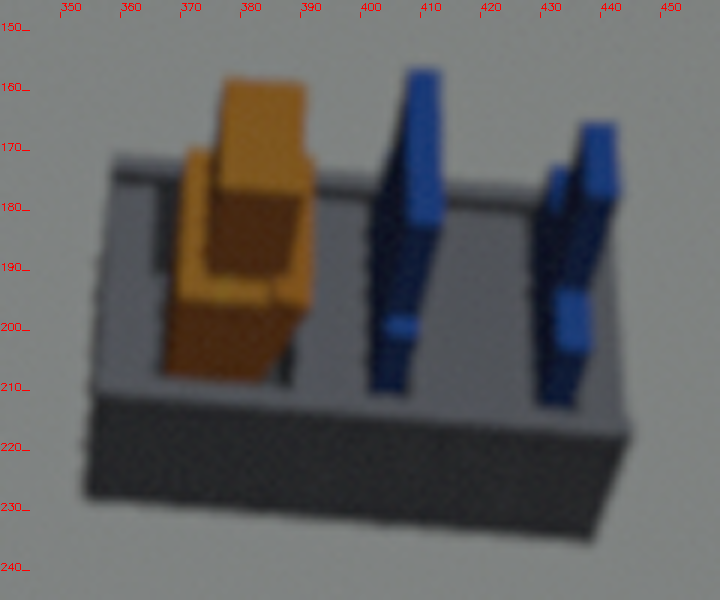

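The crops show the end block foot near the gap at (411–417,258–300) in the top view. The bin has the narrow-tab spacer at left (y +48), the wide-tab one in the middle (y +7) and the wedge at right. Now the box corners.

```bash
python3 - <<'E'
from h import *
t=cam("top0.npz"); s=cam("scene0.npz")
crop(t,410,225,540,360,5,"pics/t_box.png",1.2)
crop(s,75,155,215,265,5,"pics/s_box.png",1.4)
for c in(t,s):
    Rm=cv2.Rodrigues(c["rvec"])[0]; print("cam pos",-Rm.T@c["tvec"].ravel(),"fwd",Rm[2])
W=cloud(t)
for p in[(475,295),(402,300),(400,262),(380,320),(180,280),(160,275),(192,285),(222,285),(235,285),(290,180)]:print(p,W[p[1],p[0]].round(4))
print("bin rim",plane(t,[(168,247),(261,266),(250,319),(157,300)],.045).round(4))
print("bin rim scene",plane(s,[(359,172),(357,211),(444,216)],.045).round(4))
E
```

```text
cam pos [0.50870063 0.08195062 0.68420645] fwd [ 0.08724215  0.00488894 -0.99617514]
cam pos [0.95344108 0.07680021 0.57191396] fwd [-0.57235083  0.04916371 -0.81853372]
(475, 295) [ 0.5055 -0.1284  0.0513]
(402, 300) [ 0.4967 -0.031   0.0295]
(400, 262) [ 0.5486 -0.0233  0.0553]
(380, 320) [ 0.4668 -0.0033  0.0056]
(180, 280) [0.5176 0.2801 0.0424]
(160, 275) [0.5225 0.2894 0.0981]
(192, 285) [0.5109 0.2475 0.0966]
(222, 285) [0.5119 0.2085 0.098 ]
(235, 285) [0.5125 0.1978 0.0668]
(290, 180) [0.6716 0.1333 0.0014]
bin rim [[0.5632 0.2987 0.045 ]
 [0.5396 0.1667 0.045 ]
 [0.4666 0.1796 0.045 ]
 [0.4889 0.311  0.045 ]]
bin rim scene [[0.4655 0.1855 0.045 ]
 [0.5423 0.1718 0.045 ]
 [0.5622 0.2965 0.045 ]]
```

View pics/t_box.png

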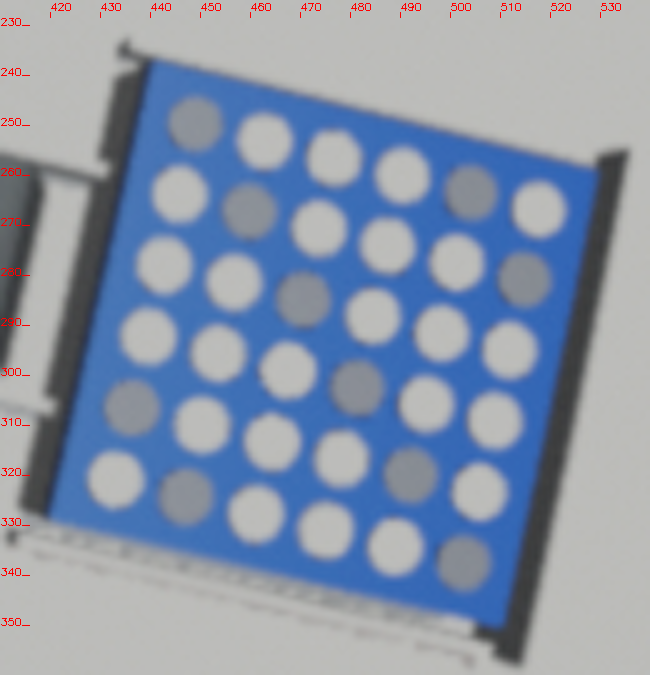

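View pics/s_box.png

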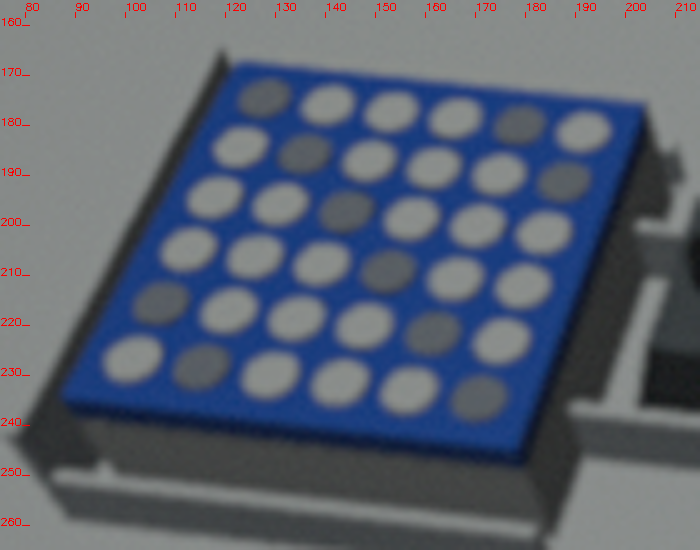

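```bash
cat > fit.py <<'E'
from h import *
from scipy.optimize import least_squares
def fit(obs,x0):
    # obs: list of (cam, local pts, px)
    def T(p,L): 
        L=np.array(L,float); a=p[2]; c,s=np.cos(a),np.sin(a)
        return np.c_[p[0]+c*L[:,0]-s*L[:,1],p[1]+s*L[:,0]+c*L[:,1],L[:,2]]
    f=lambda p:np.concatenate([(proj(c,T(p,L))-px).ravel() for c,L,px in obs])
    r=least_squares(f,x0,x_scale=[.01,.01,.1]); return r.x,r.fun.reshape(-1,2)
E
python3 - <<'E'
from fit import *
t=cam("top0.npz"); s=cam("scene0.npz")
# carrier: x axis direction? determine right-handed: y = box->block (+world y approx), x = -? 
g=plane(t,[(428.3,262.5),(419.7,303.3),(419.2,263.3),(411.2,298.8)],.005)
n=np.array([[0,-1],[1,0]])@((g[1]-g[0])[:2]); n/=np.linalg.norm(n)
print(g.round(4),"gap",[(q-g[0])[:2]@n for q in g[2:]])
# y_carrier ~ world +y => x_carrier = y cross z ~ +world x. 
h=.065
box=[(h,0,.051),(h,-.13,.051),(-h,-.13,.051),(-h,0,.051)]
ot=(t,box,np.array([(440.4,237),(529.6,258.6),(510,350.6),(420,329)]))
bs=[(-h,-.13,.051),(-h,0,.051),(h,0,.051),(h,-.13,.051)]
os=(s,bs,np.array([(122,167.6),(204,176),(180,245.5),(87.4,235.4)]))
for o in([ot],[os],[ot,os]):
    p,r=fit(o,[.5,-.06,-.2]);print("carrier",p.round(4),np.degrees(p[2]).round(2),r.round(1).tolist())
b=[(.04,.065,.045),(.04,-.065,.045),(-.04,-.065,.045),(-.04,.065,.045)]
ot=(t,b,np.array([(167.5,246.5),(260.5,266),(250,320),(155,300)]))
os=(s,[b[2],b[1],b[0]],np.array([(358.7,171.5),(356,210.5),(445,217)]))
for o in([ot],[os],[ot,os]):
    p,r=fit(o,[.51,.24,-.2]);print("bin",p.round(4),np.degrees(p[2]).round(2),r.round(1).tolist())
E
```

```text
[[ 0.5519 -0.0737  0.005 ]
 [ 0.4919 -0.0613  0.005 ]
 [ 0.5504 -0.0602  0.005 ]
 [ 0.4983 -0.0487  0.005 ]] gap [np.float64(-0.01295057778634322), np.float64(-0.013614831902240358)]
carrier [ 0.5215 -0.0661 -0.2181] -12.5 [[0.1, -0.3], [-0.2, 0.2], [0.3, -0.1], [-0.2, 0.2]]
carrier [ 0.5222 -0.0671 -0.2081] -11.92 [[0.1, 0.3], [0.2, -0.3], [-0.7, -0.2], [0.4, 0.4]]
carrier [ 0.5218 -0.0667 -0.2139] -12.26 [[0.3, -0.5], [0.1, -0.4], [1.0, -0.7], [0.4, -0.0], [0.8, -0.3], [0.7, -0.6], [-0.6, -0.6], [0.8, -0.4]]
bin [ 0.5144  0.2399 -0.1769] -10.14 [[1.8, -0.9], [-1.1, -2.0], [-2.5, 1.2], [1.9, 1.8]]
bin [ 0.5138  0.2414 -0.1802] -10.32 [[-0.5, -0.7], [-0.1, 0.2], [0.6, 0.3]]
bin [ 0.5143  0.2405 -0.1776] -10.17 [[1.4, -0.9], [-1.4, -1.9], [-2.9, 1.3], [1.5, 1.8], [-1.1, -0.4], [-0.6, 0.5], [0.1, 0.5]]
```

```bash
python3 - <<'E'
from fit import *
t=cam("top0.npz"); s=cam("scene0.npz")
b=[(.04,.065,.045),(.04,-.065,.045),(-.04,-.065,.045),(-.04,.065,.045)]
ot=(t,b,np.array([(167.5,246.5),(257,265.3),(245.3,319.5),(155,299.7)]))
os=(s,[b[2],b[1],b[0]],np.array([(358.7,171.5),(356,210.5),(445,217)]))
def rep(n,obs,x0):
    for k,o in zip(("top","scene","both"),([obs[0]],[obs[1]],obs)):
        p,r=fit(o,x0);print(n,k,p[:2].round(4),np.degrees(p[2]).round(2),np.abs(r).max().round(1))
    return p
B=rep("bin",[ot,os],[.51,.24,-.18])
def rect(x,y0,y1,z): return [(x,y1,z),(x,y0,z),(-x,y0,z),(-x,y1,z)]
L=rect(.012,-.004,.004,.097)+rect(.03,-.004,.004,.063)
n=[(t,L,np.array([(159.2,265.8),(164.7,266.7),(161.2,284.7),(155,283.3),(170.5,254.2),(176.2,255),(166.2,298.7),(160.5,297.5)])),
   (s,L[:4],np.array([(443.3,178),(437.5,177.5),(437.5,165.3),(442.8,165.5)]))]
N=rep("narrow",n,[.52,.285,-.18])
L=rect(.018,-.001,.019,.097)
w=[(t,L,np.array([(214.7,273),(229.2,276.3),(223.7,304.2),(208.3,300.8)])),
   (s,L,np.array([(390.3,177),(376.2,176.7),(377.5,158.3),(390.8,158.8)]))]
Wd=rep("wedge",w,[.51,.2,-.18])
c,sn=np.cos(B[2]),np.sin(B[2])
for q in(N,Wd): d=q[:2]-B[:2]; print("in bin",c*d[0]+sn*d[1],-sn*d[0]+c*d[1])
# end block check in scene, using carrier fit
Rm=lambda a:np.array([[np.cos(a),-np.sin(a)],[np.sin(a),np.cos(a)]])
for c_,p in((t,(.5215,-.0661,-.2181)),(s,(.5222,-.0671,-.2081))):
    for g in(.0115,.0135,.0155):
        L=np.array([(x,g+dy,z) for x in(.028,-.028) for dy,z in((0,.005),(.015,.055),)])
        W=np.c_[np.array(p[:2])+L[:,:2]@Rm(p[2]).T,L[:,2]]; print(g,proj(c_,W).round(1).tolist())
E
```

```text
bin top [0.5148 0.2429] -10.49 1.5
bin scene [0.5138 0.2414] -10.32 0.7
bin both [0.5145 0.2423] -10.53 1.8
narrow top [0.5221 0.29  ] -10.55 0.5
narrow scene [0.5225 0.2888] -12.66 0.2
narrow both [0.5222 0.2897] -10.82 0.8
wedge top [0.5057 0.2036] -10.35 0.4
wedge scene [0.5064 0.202 ] -11.08 0.5
wedge both [0.5058 0.2029] -10.68 1.0
in bin -0.0011539914953279948 0.04797075958083031
in bin -0.0013857213637175183 -0.040281354977472955
0.0115 [[419.7, 262.7], [416.7, 258.0], [411.3, 299.9], [407.6, 298.1]]
0.0135 [[418.4, 262.4], [415.3, 257.6], [409.9, 299.6], [406.2, 297.7]]
0.0155 [[417.1, 262.1], [413.9, 257.3], [408.6, 299.3], [404.7, 297.4]]
0.0115 [[201.6, 243.0], [204.7, 224.0], [211.1, 213.8], [214.6, 193.9]]
0.0135 [[202.9, 243.1], [206.1, 224.1], [212.3, 213.9], [215.9, 194.0]]
0.0155 [[204.2, 243.2], [207.5, 224.3], [213.6, 214.0], [217.3, 194.1]]
```

```bash
cat > mv.py <<'E'
from h import *
from rig import *
def target(yaw_deg,tx,ty,tz,flip=0):
    """tool y down, tool x along object x (yaw) or flipped"""
    a=np.radians(yaw_deg)+np.pi*flip
    x=np.array([np.cos(a),np.sin(a),0]); y=np.array([0,0,-1.]); z=np.cross(x,y)
    return np.array([tx,ty,tz]),R.from_matrix(np.c_[x,y,z])
def delta(p0,q0,p1,R1):
    R0=R.from_quat(q0); d=R0.inv().apply(p1-p0)*1000; r=(R0.inv()*R1).as_rotvec(); return d.round(1),r.round(4)
E
python3 - <<'E'
from mv import *
o=get_obs(); p,q=o["position"],o["tool_rot"]; print(R.from_quat(q).as_matrix().round(3)); print(p)
for f in(0,1):
    P,T=target(-10.7,.5222,.2894,.110,f); print(f,delta(p,q,P,T))
E
```

```text
[[ 0.415 -0.001  0.91 ]
 [-0.91   0.002  0.415]
 [-0.002 -1.     0.   ]]
[ 0.2591527  -0.56800368  0.22164318]
0 (array([-670.8,  113.2,  595. ]), array([-0.0013, -0.9562, -0.0017]))
1 (array([-670.8,  113.2,  595. ]), array([ 2.0000e-03,  2.1854e+00, -1.5000e-03]))
```

Call:
jog_arm(
  series=[
    [-670.8,60,595,0,-0.956,0,-1],
    [-670.8,60,595,0,-0.956,0,-1],
    [-670.8,60,595,0,-0.956,0,-1],
    [-670.8,60,595,0,-0.956,0,-1],
    [-670.8,60,595,0,-0.956,0,-1],
    [-670.8,60,595,0,-0.956,0,-1],
    [-670.8,60,595,0,-0.956,0,-1],
    [-670.8,60,595,0,-0.956,0,-1],
    [-670.8,60,595,0,-0.956,0,-1],
    [-670.8,60,595,0,-0.956,0,-1],
    [-670.8,60,595,0,-0.956,0,-1],
    [-670.8,60,595,0,-0.956,0,-1],
    [-670.8,60,595,0,-0.956,0,-1],
    [-670.8,60,595,0,-0.956,0,-1],
    [-670.8,60,595,0,-0.956,0,-1],
    [-670.8,60,595,0,-0.956,0,-1],
    [-670.8,60,595,0,-0.956,0,-1],
  ],
)

```text
time: 2.22
position: [0.5216, 0.2877, 0.1621]
tool_rot: [0.704, -0.067, 0.065, -0.704]
ft_force: [-0.2, 0.1, 0.4]
grip_width: 0.0869
```

```bash
python3 - <<'E'
from mv import *
o=get_obs(); p,q=o["position"],o["tool_rot"]; print(o["time"],p,o["q"],R.from_quat(q).as_matrix().round(3),o["ft_force"],np.abs(o["joint_velocities"]).max())
P,T=target(-10.7,.5222,.2894,.068); print(delta(p,q,P,T))
c=camera("top"); np.savez("top1.npz",**c); crop(c,110,210,270,330,5,"pics/t1.png",1.3)
c=camera("scene"); np.savez("scene1.npz",**c); crop(c,340,90,500,240,5,"pics/s1.png",1.3)
E
```

```text
2.225 [0.52156909 0.28767613 0.16208735] [ 3.16806564e-01  5.62759676e-01  1.56522453e+00 -4.86786263e-04
  1.01555451e+00  5.04157130e-01] [[ 0.983 -0.002  0.186]
 [-0.186 -0.001  0.983]
 [-0.002 -1.    -0.001]] [-0.23774883  0.11433975  0.38463639] 0.018529042300980927
(array([ 0.4, 94.1,  1.9]), array([ 0.0013, -0.0003, -0.0015]))
```

View pics/t1.png

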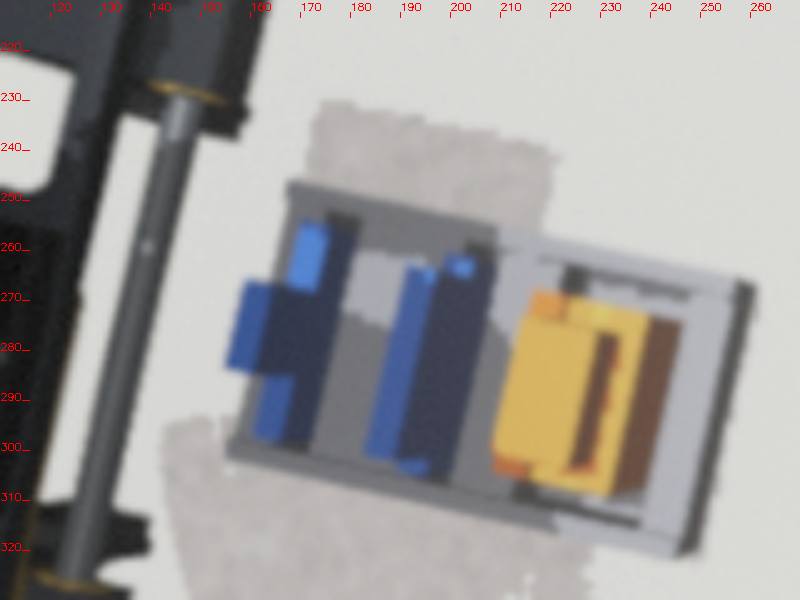

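View pics/s1.png

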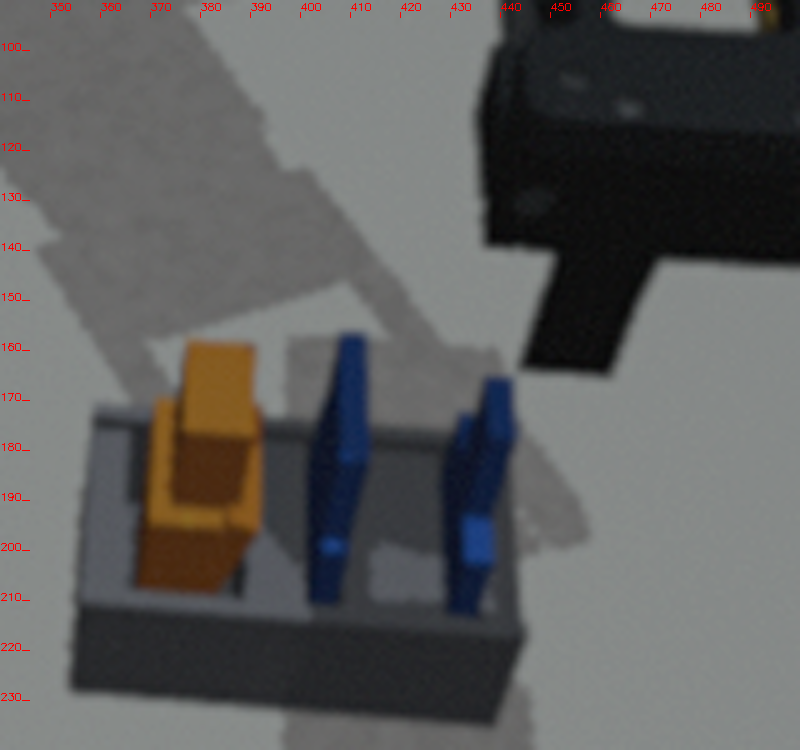

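The gripper is above the narrow tab: the scene view has the finger at (450–460,140–165), in line with the tab. Now I'll go down and grip.

Call:
jog_arm(
  series=[
    [0.4,50,1.9,0,0,0,-1],
    [0.4,85,1.9,0,0,0,-1],
    [0.4,94,1.9,0,0,0,-1],
    [0.4,94,1.9,0,0,0,1],
    [0.4,94,1.9,0,0,0,1],
    [0.4,94,1.9,0,0,0,1],
    [0.4,94,1.9,0,0,0,1],
    [0.4,94,1.9,0,0,0,1],
    [0.4,94,1.9,0,0,0,1],
  ],
  grip_force=25,
)

```text
time: 3.45
position: [0.5232, 0.2904, 0.0687]
tool_rot: [-0.704, 0.066, -0.066, 0.704]
ft_force: [0.1, 0.2, 0.3]
grip_width: 0.035
```

Call:
jog_arm(
  series=[
    [0,0,0,0,0,0,1],
    [0,0,0,0,0,0,1],
    [0,0,0,0,0,0,1],
  ],
)

```text
time: 3.82
position: [0.5231, 0.2903, 0.0684]
tool_rot: [0.704, -0.066, 0.066, -0.704]
ft_force: [-0.2, -0.7, -0.3]
grip_width: 0.0237
```

Call:
jog_arm(
  series=[
    [0,-40,0,0,0,0,1],
    [0,-110,0,0,0,0,1],
    [0,-110,0,0,0,0,1],
    [0,-110,0,0,0,0,1],
    [0,-110,0,0,0,0,1],
  ],
)

```text
time: 4.45
position: [0.5217, 0.2898, 0.1767]
tool_rot: [0.705, -0.067, 0.065, -0.703]
ft_force: [1.3, -0.5, -0.2]
grip_width: 0.0235
```

```bash
python3 - <<'E'
from mv import *
o=get_obs(); p,q=o["position"],o["tool_rot"]; M=R.from_quat(q).as_matrix(); print(o["time"],p,M.round(3),o["ft_force"],o["grip_width"])
print("yaw",np.degrees(np.arctan2(M[1,0],M[0,0])))
a=np.radians(-12.3); y=.010
P,T=target(-12.3,.5218-np.sin(a)*y,-.0667+np.cos(a)*y,.150); print(P,delta(p,q,P,T))
c=camera("scene"); np.savez("scene2.npz",**c); crop(c,340,60,500,220,5,"pics/s2.png",1.3)
E
```

```text
4.45 [0.52170189 0.28981568 0.1766604 ] [[ 0.983 -0.004  0.186]
 [-0.186 -0.001  0.983]
 [-0.004 -1.    -0.002]] [ 1.3378633  -0.52868118 -0.19554386] 0.023482247357913943
yaw -10.715466312265807
[ 0.5239303  -0.05692954  0.15      ] (array([  66.8,   27.1, -340.2]), array([ 0.0021,  0.0277, -0.0035]))
```

View pics/s2.png

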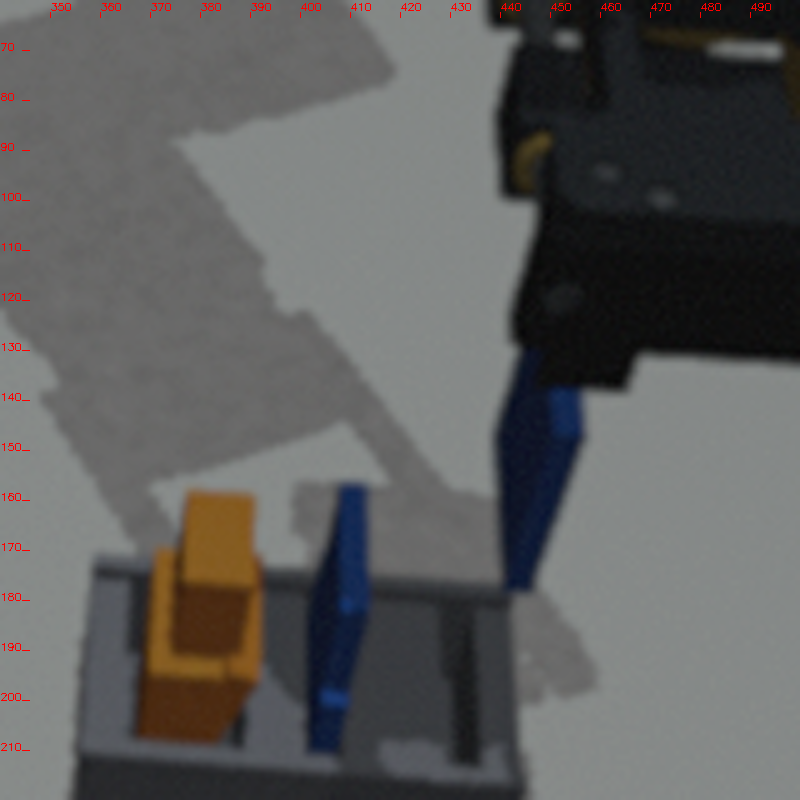

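The spacer is held upright with its bottom at about (440,178), clear of the bin. Next I'll carry it over the gap.

Call:
jog_arm(
  series=[
    [66.8,0,-340,0,0.028,0,1],
    [66.8,0,-340,0,0.028,0,1],
    [66.8,0,-340,0,0.028,0,1],
    [66.8,0,-340,0,0.028,0,1],
    [66.8,0,-340,0,0.028,0,1],
    [66.8,0,-340,0,0.028,0,1],
    [66.8,27,-340,0,0.028,0,1],
    [66.8,27,-340,0,0.028,0,1],
    [66.8,27,-340,0,0.028,0,1],
    [66.8,27,-340,0,0.028,0,1],
  ],
)

```text
time: 5.75
position: [0.526, -0.0556, 0.152]
tool_rot: [0.703, -0.075, 0.076, -0.703]
ft_force: [-0.7, 0.1, 0.7]
grip_width: 0.0238
```

```bash
python3 - <<'E'
from mv import *
o=get_obs(); p,q=o["position"],o["tool_rot"]; M=R.from_quat(q).as_matrix(); print(o["time"],p,M.round(3),o["ft_force"],o["grip_width"])
print("yaw",np.degrees(np.arctan2(M[1,0],M[0,0])))
c=camera("scene"); np.savez("scene3.npz",**c); crop(c,130,130,290,250,5,"pics/s3.png",1.5)
c=camera("top"); np.savez("top3.npz",**c); crop(c,340,200,500,320,5,"pics/t3.png",1.5)
E
```

```text
5.75 [ 0.52600078 -0.05563584  0.15204551] [[ 0.977  0.001  0.212]
 [-0.212 -0.     0.977]
 [ 0.001 -1.    -0.   ]] [-0.66934652  0.10952254  0.67898625] 0.023808047061021367
yaw -12.251599570917206
```

View pics/s3.png

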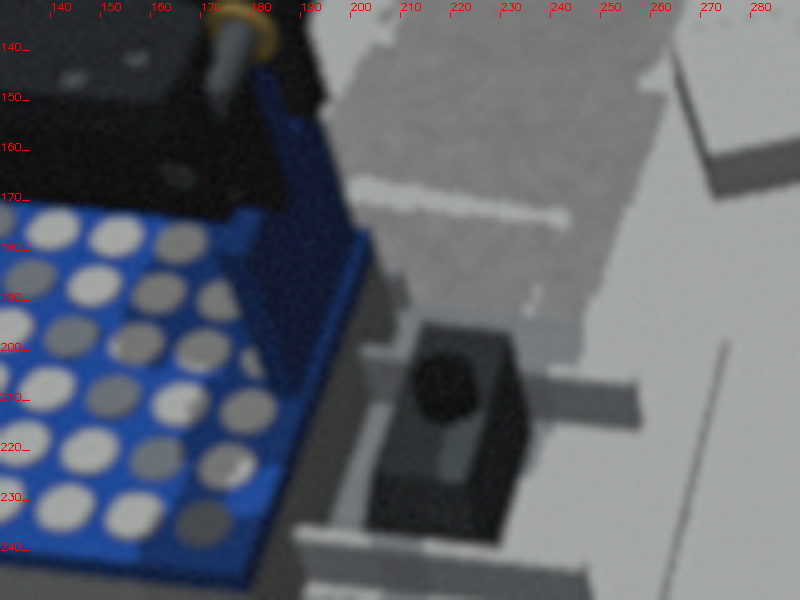

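View pics/t3.png

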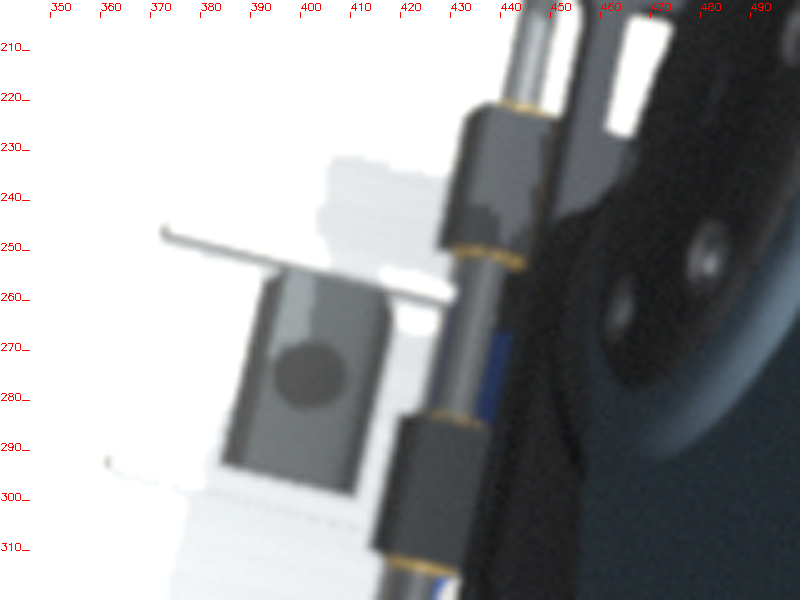

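```bash
python3 - <<'E'
from mv import *
s=cam("scene3.npz")
p=np.array([.526,-.0556]);a=np.radians(-12.3);Rm=np.array([[np.cos(a),-np.sin(a)],[np.sin(a),np.cos(a)]])
for nm,C in(("both",(.5218,-.0667)),("top",(.5215,-.0661)),("sc",(.5222,-.0671))): print(nm,Rm.T@(p-C)*1000)
z0=.152-.0635
for dy in(-.002,0,.002):
  L=np.array([(.03,.004,0),(.03,-.004,0),(.03,.004,.058),(-.03,.004,0),(-.03,.004,.058)])
  W=np.c_[p+(L[:,:2]+[0,dy])@Rm.T,L[:,2]+z0]; print(dy,proj(s,W).round(1).tolist())
crop(s,160,145,220,220,8,"pics/s3b.png",1.8)
E
```

```text
both [ 1.73895412 11.7399335 ]
top [ 2.15988603 11.21761527]
sc [ 1.26292374 12.04553957]
-0.002 [[189.8, 210.1], [184.1, 209.5], [179.2, 181.0], [202.0, 177.3], [192.9, 147.2]]
0 [[191.3, 210.3], [185.5, 209.7], [180.8, 181.1], [203.3, 177.4], [194.4, 147.3]]
0.002 [[192.7, 210.4], [186.9, 209.8], [182.4, 181.3], [204.7, 177.6], [195.8, 147.4]]
```

View pics/s3b.png

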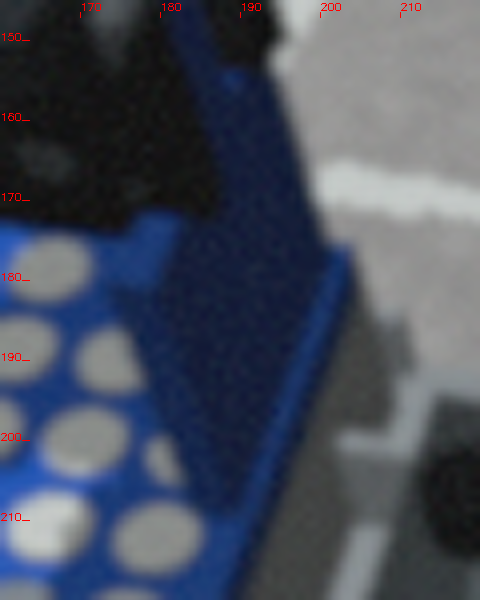

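The spacer is over the gap, upright and aligned with the box edge, with its bottom corner at (189,208.5) in the scene view. I estimate y at about 10 mm, so I'll shift slightly toward the box and go down partway.

Call:
jog_arm(
  series=[
    [-0.3,0,-2.5,0,0,0,1],
    [-0.3,20,-2.5,0,0,0,1],
    [-0.3,35,-2.5,0,0,0,1],
    [-0.3,45,-2.5,0,0,0,1],
    [-0.3,53,-2.5,0,0,0,1],
    [-0.3,53,-2.5,0,0,0,1],
    [-0.3,53,-2.5,0,0,0,1],
  ],
)

```text
time: 6.72
position: [0.5251, -0.0586, 0.0988]
tool_rot: [0.703, -0.076, 0.076, -0.703]
ft_force: [-0.2, -0.7, -0.5]
grip_width: 0.0234
```

```bash
python3 - <<'E'
from mv import *
o=get_obs(); p,q=o["position"],o["tool_rot"]; print(o["time"],p,o["ft_force"],o["moment"],o["grip_width"])
c=camera("scene"); np.savez("scene4.npz",**c); crop(c,160,160,240,250,8,"pics/s4.png",1.8)
c=camera("top"); np.savez("top4.npz",**c); crop(c,390,230,450,320,8,"pics/t4.png",1.5)
a=np.radians(-12.3);Rm=np.array([[np.cos(a),-np.sin(a)],[np.sin(a),np.cos(a)]])
print(Rm.T@(p[:2]-[.5218,-.0667])*1000)
E
```

```text
6.725 [ 0.52508022 -0.05862256  0.09880371] [-0.17537505 -0.6799414  -0.46419175] [-0.04298268 -0.07744127  0.04721443] 0.023392558083894597
[1.48418265 8.59080941]
```

View pics/s4.png

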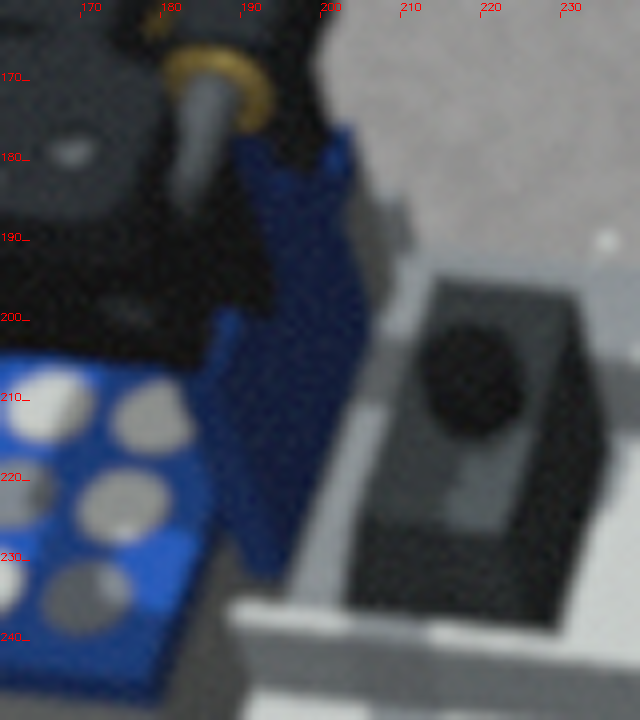

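View pics/t4.png

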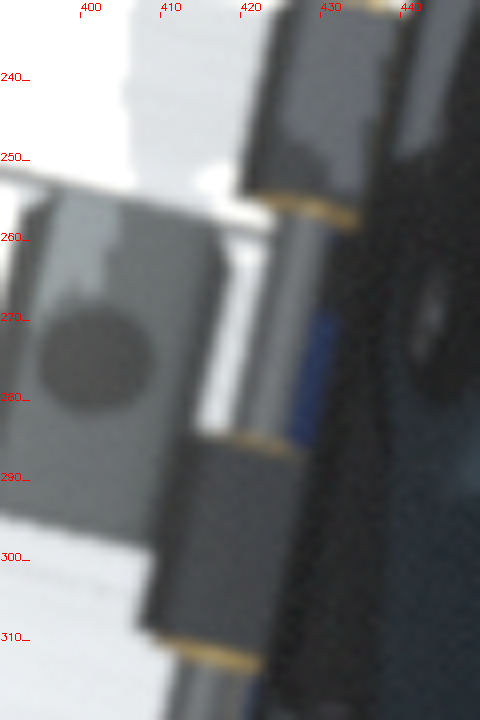

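```bash
python3 - <<'E'
from mv import *
s=cam("scene4.npz")
a=np.radians(-11.92);Rm=np.array([[np.cos(a),-np.sin(a)],[np.sin(a),np.cos(a)]]);C=np.array([.5222,-.0671])
for z in(.0335,.0355):
    w=plane(s,[(194.7,233),(190,232),(205.7,201)],z)[:,:2]-C; print((w@Rm*1000).round(1))
L=np.array([(.0325,y,.029) for y in(.0,.01,.02)]+[(-.0325,y,.029) for y in(.0,.01,.02)])
print(proj(s,np.c_[C+L[:,:2]@Rm.T,L[:,2]]).round(1).tolist())
E
```

```text
[[ 30.5   8. ]
 [ 29.6   0.8]
 [-29.9   8.2]]
[[ 31.8   8.8]
 [ 30.9   1.6]
 [-28.3   9. ]]
[[189.6, 235.4], [196.3, 236.1], [203.1, 236.8], [201.5, 201.1], [207.9, 201.7], [214.3, 202.3]]
```

In the scene view the spacer's bottom edge runs from (195,233) to (206,200), inside both cheeks and just off the box face, at about x +0.7 and y +5 to 6. I'll go further down.

Call:
jog_arm(
  series=[
    [-0.7,0,0.5,0,0,0,1],
    [-0.7,8,0.5,0,0,0,1],
    [-0.7,14,0.5,0,0,0,1],
    [-0.7,20,0.5,0,0,0,1],
    [-0.7,25,0.5,0,0,0,1],
    [-0.7,25,0.5,0,0,0,1],
    [-0.7,25,0.5,0,0,0,1],
  ],
)

```text
time: 7.7
position: [0.5242, -0.0579, 0.0735]
tool_rot: [0.703, -0.076, 0.076, -0.703]
ft_force: [-0.6, 0.3, -0.4]
grip_width: 0.0235
```

```bash
cat > look.py <<'E'
from mv import *
import sys
n=sys.argv[1]
o=get_obs(); p,q=o["position"],o["tool_rot"]; print(o["time"],p.round(4),o["ft_force"].round(1),o["moment"].round(2),o["grip_width"].round(4))
a=np.radians(-12.3);Rm=np.array([[np.cos(a),-np.sin(a)],[np.sin(a),np.cos(a)]])
print("carrier xy",Rm.T@(p[:2]-[.5218,-.0667])*1000,R.from_quat(q).as_matrix().round(3).tolist())
print("F carrier",Rm.T@o["ft_force"][:2])
c=camera("scene"); np.savez(f"scene{n}.npz",**c); crop(c,160,150,240,250,8,f"pics/s{n}.png",1.8)
E
python3 look.py 5
```

```text
Traceback (most recent call last):
  File "look.py", line 4, in <module>
    o=get_obs(); p,q=o["position"],o["tool_rot"]; print(o["time"],p.round(4),o["ft_force"].round(1),o["moment"].round(2),o["grip_width"].round(4))
                                                                                                                         ^^^^^^^^^^^^^^^^^^^^^
AttributeError: 'float' object has no attribute 'round'
```

```bash
sed -i 's/o\["grip_width"\].round(4)/round(o["grip_width"],4)/' look.py; python3 look.py 5
```

```text
7.7 [ 0.5242 -0.0579  0.0735] [-0.6  0.3 -0.4] [-0.03 -0.07  0.01] 0.0235
carrier xy [0.51909549 9.10997033] [[0.977, 0.0, 0.213], [-0.213, -0.0, 0.977], [0.0, -1.0, -0.0]]
F carrier [-0.60426936  0.16591643]
```

Call:
jog_arm(
  series=[
    [0,0,-0.5,0,0,0,1],
    [0,0,-1,0,0,0,1],
    [0,0,-1.5,0,0,0,1],
    [0,0,-1.5,0,0,0,1],
    [0,0,-1.5,0,0,0,1],
  ],
)

```text
time: 8.38
position: [0.5238, -0.0594, 0.0736]
tool_rot: [-0.703, 0.076, -0.076, 0.703]
ft_force: [-0.7, 0.3, 0.1]
grip_width: 0.0232
```

View pics/s5.png

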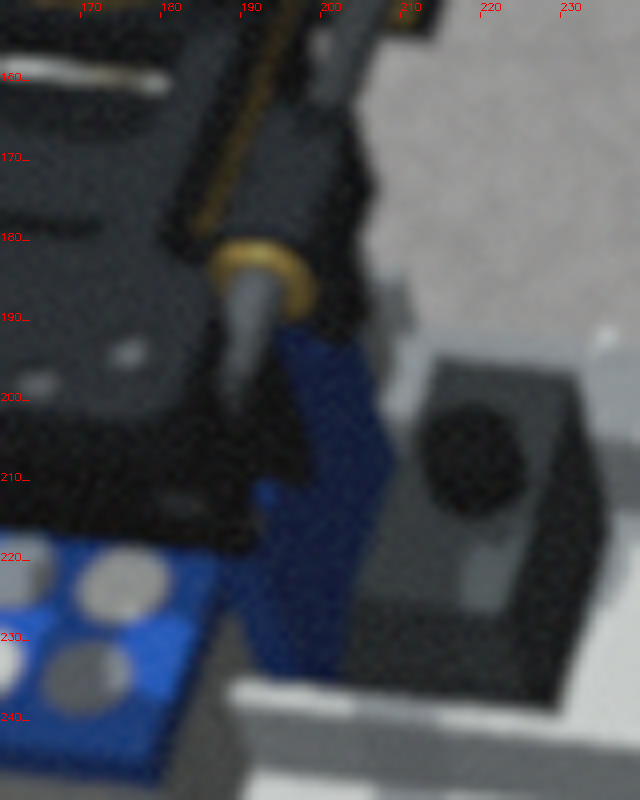

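The spacer is down between the box and the block, with its near edge at (191–201,235). It hasn't touched anything yet, so I'll keep moving toward the box.

Call:
jog_arm(
  series=[
    [0,0,-0.5,0,0,0,1],
    [0,0,-1,0,0,0,1],
    [0,0,-1.5,0,0,0,1],
    [0,0,-2,0,0,0,1],
    [0,0,-2,0,0,0,1],
    [0,0,-2,0,0,0,1],
  ],
)

```text
time: 9.12
position: [0.5234, -0.0613, 0.0736]
tool_rot: [0.703, -0.076, 0.076, -0.703]
ft_force: [-0.7, 1.0, -0.8]
grip_width: 0.0236
```

```bash
python3 look.py 6
```

```text
9.125 [ 0.5234 -0.0613  0.0736] [-0.7  1.  -0.8] [-0.02 -0.05 -0.02] 0.0236
carrier xy [0.42178706 5.609731  ] [[0.977, -0.0, 0.213], [-0.213, 0.0, 0.977], [-0.0, -1.0, -0.0]]
F carrier [-0.86374313  0.85833832]
```

View pics/s6.png

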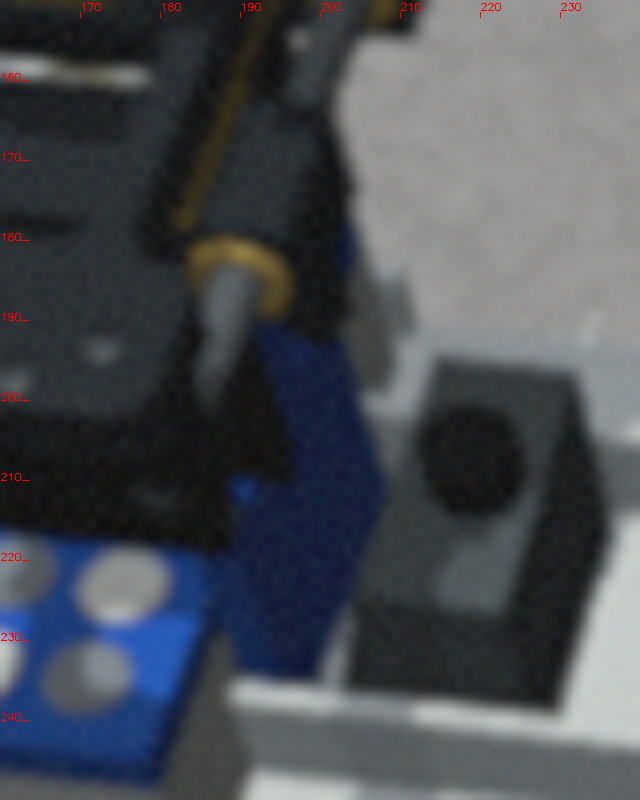

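Call:
jog_arm(
  series=[
    [0,0,-0.5,0,0,0,1],
    [0,0,-1,0,0,0,1],
    [0,0,-1,0,0,0,1],
    [0,0,-1,0,0,0,1],
  ],
)

```text
time: 9.68
position: [0.5232, -0.0622, 0.0736]
tool_rot: [-0.703, 0.076, -0.076, 0.703]
ft_force: [-0.0, 1.7, 0.2]
grip_width: 0.024
```

Call:
jog_arm(
  series=[
    [0,0,-0.5,0,0,0,1],
    [0,0,-1,0,0,0,1],
    [0,0,-1,0,0,0,1],
    [0,0,-1,0,0,0,1],
  ],
)

```text
time: 10.18
position: [0.5231, -0.0626, 0.0736]
tool_rot: [-0.703, 0.076, -0.076, 0.703]
ft_force: [1.2, 5.3, -0.1]
grip_width: 0.0237
```

The spacer is touching the box at about 5 N. I'll ease off a little and lower it to the floor.

Call:
jog_arm(
  series=[
    [0,0,0.7,0,0,0,1],
    [0,1,0.7,0,0,0,1],
    [0,2,0.7,0,0,0,1],
    [0,3,0.7,0,0,0,1],
    [0,4,0.7,0,0,0,1],
    [0,4,0.7,0,0,0,1],
  ],
)

```text
time: 10.92
position: [0.5231, -0.0625, 0.0694]
tool_rot: [-0.703, 0.076, -0.076, 0.703]
ft_force: [0.9, 5.1, 1.3]
grip_width: 0.0238
```

Call:
jog_arm(
  series=[
    [0,0.5,0,0,0,0,1],
    [0,1,0,0,0,0,1],
    [0,1.5,0,0,0,0,1],
    [0,2,0,0,0,0,1],
    [0,2,0,0,0,0,1],
    [0,2,0,0,0,0,1],
  ],
)

```text
time: 11.68
position: [0.5231, -0.0625, 0.0684]
tool_rot: [-0.703, 0.076, -0.076, 0.703]
ft_force: [-0.1, 4.7, 7.6]
grip_width: 0.0237
```

The spacer is on the floor: TCP z is 68.4 mm, the same as in the bin grasp, with 7.6 N upward. I'll ease off and release.

Call:
jog_arm(
  series=[
    [0,-0.8,0.3,0,0,0,1],
    [0,-0.8,0.3,0,0,0,1],
    [0,-0.8,0.3,0,0,0,0.4],
    [0,-0.8,0.3,0,0,0,0.4],
    [0,-0.8,0.3,0,0,0,0.2],
    [0,-0.8,0.3,0,0,0,0.0],
    [0,-0.8,0.3,0,0,0,0.0],
  ],
)

```text
time: 12.55
position: [0.5232, -0.0624, 0.0683]
tool_rot: [0.703, -0.076, 0.076, -0.703]
ft_force: [0.2, -0.7, -0.6]
grip_width: 0.0418
```

```bash
python3 look.py 7
```

```text
12.55 [ 0.5232 -0.0624  0.0683] [ 0.2 -0.7 -0.6] [ 0.01 -0.07  0.01] 0.0418
carrier xy [0.43566164 4.51303397] [[0.977, -0.0, 0.213], [-0.213, -0.0, 0.977], [-0.0, -1.0, -0.0]]
F carrier [ 0.39358877 -0.63538141]
```

View pics/s7.png

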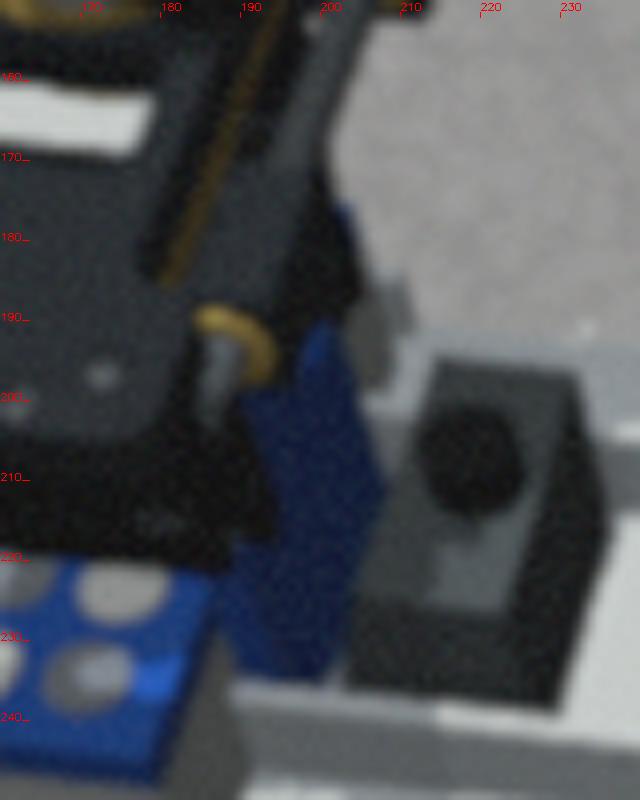

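Released: the spacer stands, contact force is about zero, and its near edge is unchanged at (190–200,235). I'll rise straight up.

Call:
jog_arm(
  series=[
    [0,0,0,0,0,0,-0.3],
    [0,-10,0,0,0,0,-0.3],
    [0,-30,0,0,0,0,-0.3],
    [0,-70,0,0,0,0,-0.3],
    [0,-110,0,0,0,0,-0.3],
    [0,-110,0,0,0,0,-0.3],
    [0,-110,0,0,0,0,-0.3],
  ],
)

```text
time: 13.48
position: [0.5227, -0.0621, 0.1784]
tool_rot: [-0.703, 0.076, -0.076, 0.703]
ft_force: [-1.4, -0.1, -0.3]
grip_width: 0.0568
```

```bash
python3 look.py 8; python3 - <<'E'
from mv import *
s=cam("scene8.npz");crop(s,150,100,250,250,5,"pics/s8.png",1.8)
o=get_obs(); p,q=o["position"],o["tool_rot"]
a=np.radians(-10.6); y=.009
bx,by=.5058,.2030
P,T=target(-10.6,bx-np.sin(a)*y+.0008,by+np.cos(a)*y+.001,.178); print(P,delta(p,q,P,T))
E
```

```text
13.475 [ 0.5227 -0.0621  0.1784] [-1.4 -0.1 -0.3] [ 0.02 -0.04  0.  ] 0.0568
carrier xy [-0.12166761  4.69449304] [[0.977, -0.0, 0.213], [-0.213, 0.0, 0.977], [-0.0, -1.0, -0.0]]
F carrier [-1.30808313 -0.36750841]
[0.50825556 0.21284642 0.178     ] (array([-7.230e+01, -1.000e-01,  2.655e+02]), array([-0.0002, -0.0299, -0.002 ]))
```

View pics/s8.png

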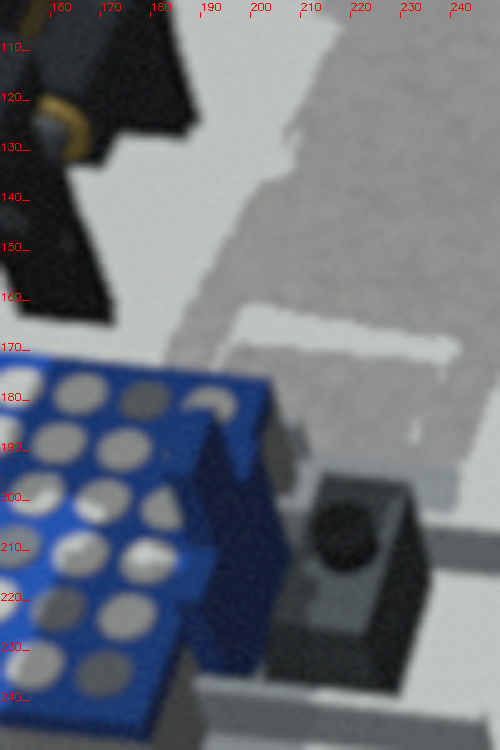

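The spacer stands flush against the box, with its right edge running (200,235) to (207,210), and the gripper is clear. On to the wedge.

Call:
jog_arm(
  series=[
    [-72.3,0,265.5,0,-0.03,0,-1],
    [-72.3,0,265.5,0,-0.03,0,-1],
    [-72.3,0,265.5,0,-0.03,0,-1],
    [-72.3,0,265.5,0,-0.03,0,-1],
    [-72.3,0,265.5,0,-0.03,0,-1],
    [-72.3,30,265.5,0,-0.03,0,-1],
    [-72.3,30,265.5,0,-0.03,0,-1],
    [-72.3,30,265.5,0,-0.03,0,-1],
  ],
)

```text
time: 14.52
position: [0.509, 0.2122, 0.1479]
tool_rot: [0.704, -0.066, 0.065, -0.704]
ft_force: [-0.1, -0.4, -0.0]
grip_width: 0.0868
```

```bash
python3 - <<'E'
from mv import *
o=get_obs(); p,q=o["position"],o["tool_rot"]; print(o["time"],p,o["grip_width"])
P,T=target(-10.6,.50826,.21285,.0685); print(delta(p,q,P,T))
c=camera("scene");np.savez("scene9.npz",**c);crop(c,330,80,490,220,5,"pics/s9.png",1.5)
E
```

```text
14.525 [0.50899823 0.21215056 0.14789259] 0.08684695922005203
(array([-0.7, 79.4,  0.6]), array([ 0.0006, -0.0006, -0.0015]))
```

View pics/s9.png

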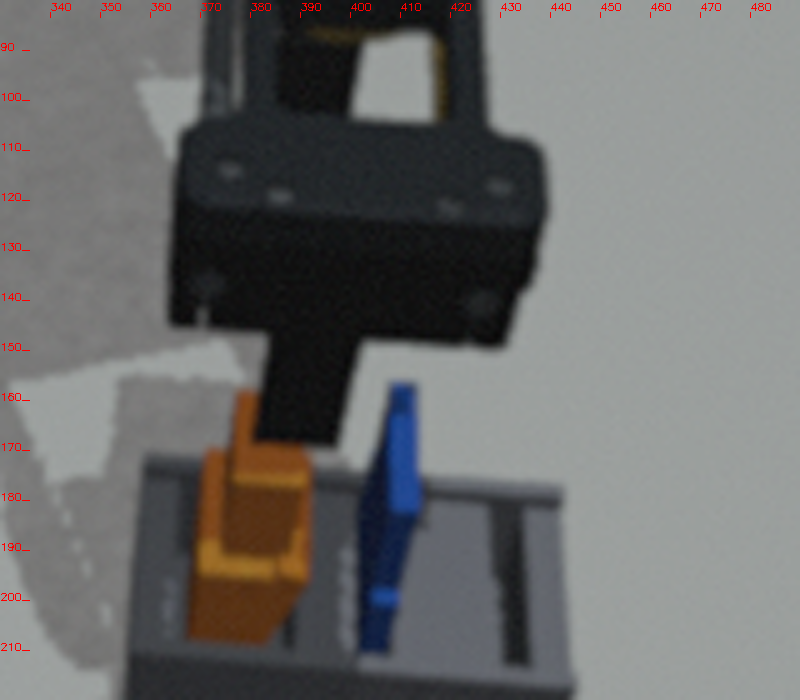

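The finger lines up with the wedge tab and the wide spacer is clear of it. I'll go down and grip with higher force.

Call:
jog_arm(
  series=[
    [-0.7,45,0.6,0,0,0,-1],
    [-0.7,70,0.6,0,0,0,-1],
    [-0.7,79,0.6,0,0,0,-1],
    [-0.7,79,0.6,0,0,0,-1],
    [-0.7,79,0.6,0,0,0,1],
    [-0.7,79,0.6,0,0,0,1],
    [-0.7,79,0.6,0,0,0,1],
    [-0.7,79,0.6,0,0,0,1],
    [-0.7,79,0.6,0,0,0,1],
    [-0.7,79,0.6,0,0,0,1],
    [-0.7,79,0.6,0,0,0,1],
    [-0.7,79,0.6,0,0,0,1],
  ],
  grip_force=58,
)

```text
time: 16.08
position: [0.5086, 0.2133, 0.0693]
tool_rot: [-0.704, 0.065, -0.065, 0.704]
ft_force: [-0.2, -0.6, 0.7]
grip_width: 0.0355
```

Call:
jog_arm(
  series=[
    [0,0,0,0,0,0,1],
    [0,-20,0,0,0,0,1],
    [0,-70,0,0,0,0,1],
    [0,-110,0,0,0,0,1],
    [0,-110,0,0,0,0,1],
    [0,-110,0,0,0,0,1],
  ],
)

```text
time: 16.82
position: [0.5078, 0.213, 0.1787]
tool_rot: [0.704, -0.066, 0.065, -0.704]
ft_force: [-0.0, -1.1, -1.6]
grip_width: 0.0356
```

```bash
python3 - <<'E'
from mv import *
o=get_obs(); p,q=o["position"],o["tool_rot"]; print(o["time"],p,o["grip_width"],o["ft_force"])
# wedge origin at carrier y=18 ; grasp at y+9 =27 ; robot offset +.5
a=np.radians(-12.3); y=.0275
P,T=target(-12.3,.5218-np.sin(a)*y,-.0667+np.cos(a)*y,.178); print(P,delta(p,q,P,T))
c=camera("scene");np.savez("scene10.npz",**c);crop(c,330,60,490,220,5,"pics/s10.png",1.5)
E
```

```text
16.825 [0.50775555 0.21304468 0.17865549] 0.03562357056284186 [-0.01148997 -1.09841185 -1.59246632]
[ 0.52765834 -0.03983125  0.178     ] (array([  66.1,    0.7, -244.9]), array([ 0.0007,  0.0297, -0.0015]))
```

View pics/s10.png

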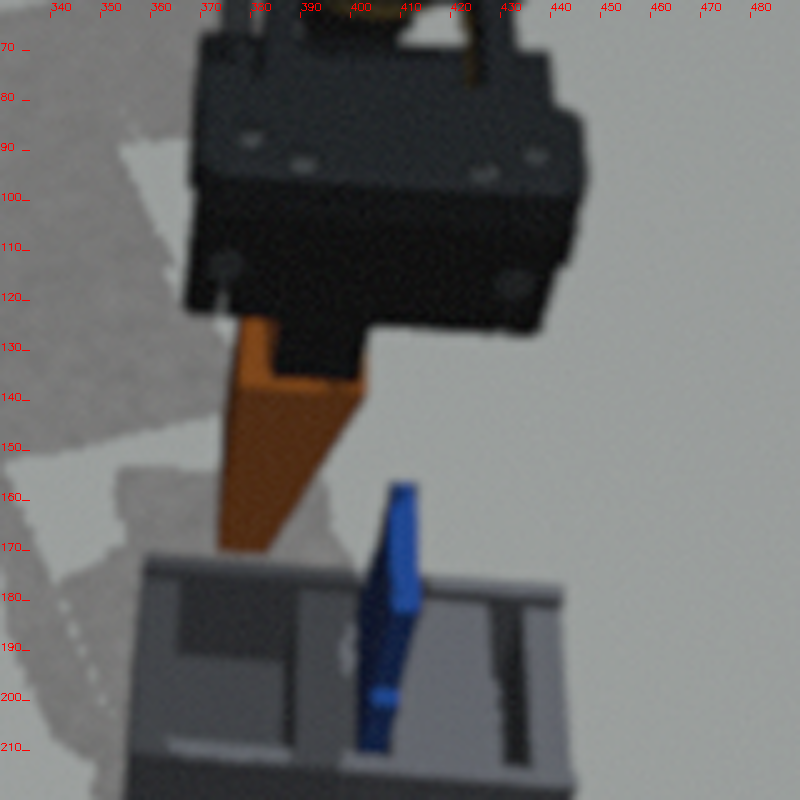

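The wedge is held upright, with its bottom at (372–384,170), clear of the bin. I'll carry it over to the gap.

Call:
jog_arm(
  series=[
    [66,0,-245,0,0.03,0,1],
    [66,0,-245,0,0.03,0,1],
    [66,0,-245,0,0.03,0,1],
    [66,0,-245,0,0.03,0,1],
    [66,0,-245,0,0.03,0,1],
    [66,0,-245,0,0.03,0,1],
    [66,0,-245,0,0.03,0,1],
    [66,0,-245,0,0.03,0,1],
  ],
)

```text
time: 17.88
position: [0.5281, -0.0381, 0.1791]
tool_rot: [-0.703, 0.075, -0.075, 0.703]
ft_force: [-0.1, 0.9, -1.6]
grip_width: 0.0357
```

```bash
python3 look.py 11; python3 - <<'E'
from mv import *
s=cam("scene11.npz");crop(s,130,90,250,250,5,"pics/s11.png",1.8)
E
```

```text
17.875 [ 0.5281 -0.0381  0.1791] [-0.1  0.9 -1.6] [-0.04 -0.02  0.  ] 0.0357
carrier xy [2.36607688e-02 2.93114895e+01] [[0.977, -0.001, 0.211], [-0.211, 0.0, 0.977], [-0.001, -1.0, 0.0]]
F carrier [-0.2742891   0.83249792]
```

View pics/s11.png

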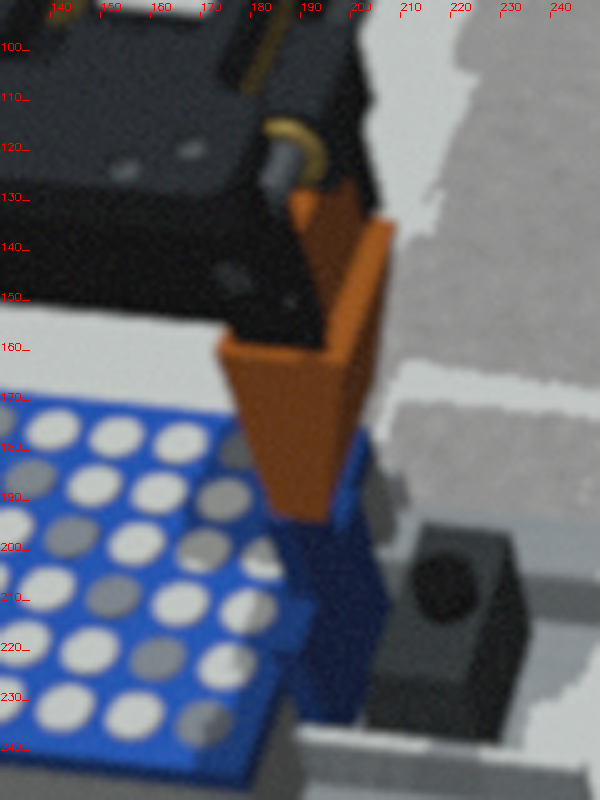

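```bash
python3 - <<'E'
from mv import *
s=cam("scene11.npz")
a=np.radians(-12);Rm=np.array([[np.cos(a),-np.sin(a)],[np.sin(a),np.cos(a)]]);C=np.array([.5222,-.0671])
print((( plane(s,[(184.4,193),(195.2,194)],.1148)[:,:2]-C)@Rm*1000).round(1))
print((( plane(s,[(173.8,160.5),(196.5,162)],.1748)[:,:2]-C)@Rm*1000).round(1))
# spacer +y face, shoulder +x corner seen (193,210), bottom
print((( plane(s,[(192.8,210)],.063)[:,:2]-C)@Rm*1000).round(1))
E
```

```text
[[24.1 10.6]
 [24.  25. ]]
[[24.3 12.2]
 [23.3 39.8]]
[[11.6  6.5]]
```

By back-projection the wedge's vertical face is at carrier y of about 11, with its bottom at y 11–25. That fits between the spacer face (8) and the block's top edge (about 27). I'll lower it.

Call:
jog_arm(
  series=[
    [0.5,0,-0.5,0,0,0,1],
    [0.5,25,-0.5,0,0,0,1],
    [0.5,45,-0.5,0,0,0,1],
    [0.5,55,-0.5,0,0,0,1],
    [0.5,60,-0.5,0,0,0,1],
    [0.5,60,-0.5,0,0,0,1],
    [0.5,60,-0.5,0,0,0,1],
  ],
)

```text
time: 18.8
position: [0.5293, -0.0405, 0.12]
tool_rot: [0.703, -0.075, 0.076, -0.703]
ft_force: [0.7, -0.5, -1.0]
grip_width: 0.0355
```

```bash
python3 look.py 12; python3 - <<'E'
from mv import *
s=cam("scene12.npz");crop(s,150,130,250,250,6,"pics/s12.png",1.8)
t=camera("top");crop(t,370,220,450,320,6,"pics/t12.png",1.3)
E
```

```text
18.8 [ 0.5293 -0.0405  0.12  ] [ 0.7 -0.5 -1. ] [ 0.04 -0.03  0.07] 0.0355
carrier xy [ 1.77316667 27.24989971] [[0.977, 0.001, 0.213], [-0.213, -0.0, 0.977], [0.001, -1.0, -0.0]]
F carrier [ 0.73925814 -0.33302716]
```

View pics/s12.png

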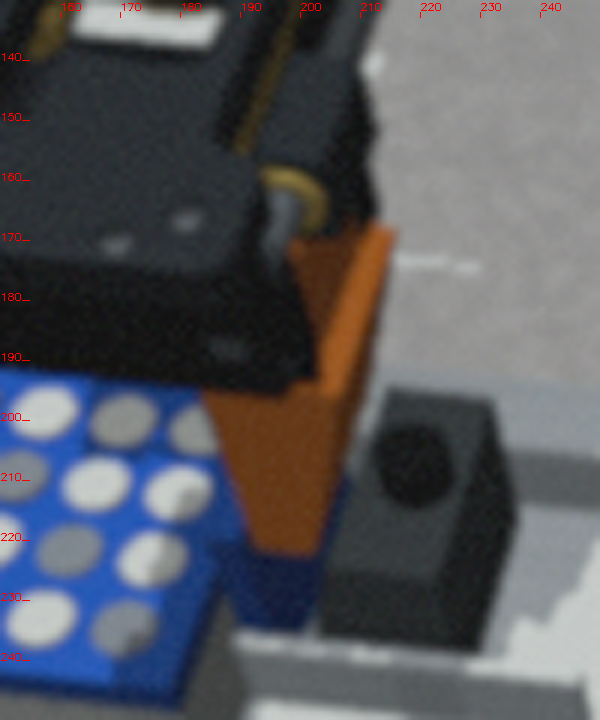

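View pics/t12.png

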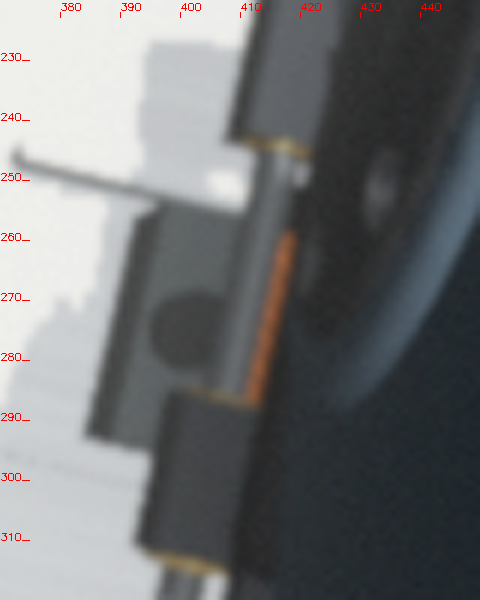

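The wedge bottom, at (191–201,222), is between the spacer and the block with no contact. I'll continue down, edging toward the box.

Call:
jog_arm(
  series=[
    [-0.5,4,-0.3,0,0,0,1],
    [-0.5,7,-0.8,0,0,0,1],
    [-0.5,10,-1.3,0,0,0,1],
    [-0.5,12,-1.8,0,0,0,1],
    [-0.5,13,-2,0,0,0,1],
    [-0.5,13,-2,0,0,0,1],
  ],
)

```text
time: 19.65
position: [0.5279, -0.0421, 0.1062]
tool_rot: [-0.703, 0.076, -0.076, 0.703]
ft_force: [0.4, 0.3, -0.5]
grip_width: 0.0356
```

```bash
python3 look.py 13
```

```text
19.65 [ 0.5279 -0.0421  0.1062] [ 0.4  0.3 -0.5] [ 0.11 -0.1   0.02] 0.0356
carrier xy [ 0.67424586 25.3486659 ] [[0.977, -0.0, 0.213], [-0.213, 0.0, 0.977], [-0.0, -1.0, 0.0]]
F carrier [0.34104335 0.36183189]
```

View pics/s13.png

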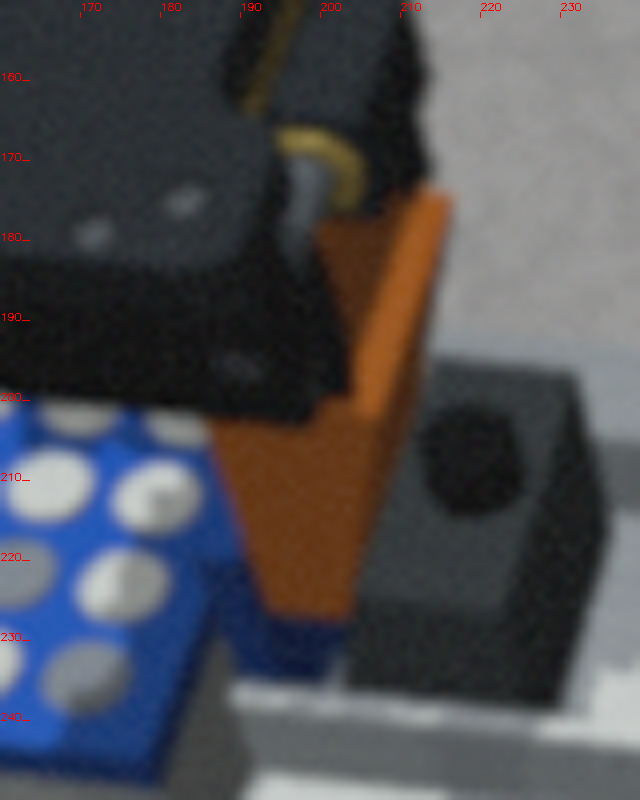

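Call:
jog_arm(
  series=[
    [0,1,-0.2,0,0,0,1],
    [0,2,-0.4,0,0,0,1],
    [0,3,-0.5,0,0,0,1],
    [0,4,-0.5,0,0,0,1],
    [0,5,-0.5,0,0,0,1],
    [0,5,-0.5,0,0,0,1],
  ],
)

```text
time: 20.45
position: [0.5281, -0.0423, 0.1029]
tool_rot: [-0.703, 0.076, -0.076, 0.703]
ft_force: [-1.5, 3.7, 11.7]
grip_width: 0.0355
```

```bash
python3 look.py 14
```

```text
20.45 [ 0.5281 -0.0423  0.1029] [-1.5  3.7 11.7] [ 0.6   0.29 -0.16] 0.0355
carrier xy [ 0.97282103 25.15112223] [[0.977, 0.001, 0.214], [-0.214, 0.0, 0.977], [0.001, -1.0, 0.0]]
F carrier [-2.2850441   3.26715778]
```

The wedge is meeting resistance at a bottom height of about 38.6 mm (11.7 N up). That gives a gap of about 12 mm, which agrees with the camera estimate. I'll press harder.

Call:
jog_arm(
  series=[
    [0,1,0.3,0,0,0,1],
    [0,2,0.3,0,0,0,1],
    [0,3,0.3,0,0,0,1],
    [0,3,0.3,0,0,0,1],
    [0,3,0.3,0,0,0,1],
  ],
)

```text
time: 21.12
position: [0.5282, -0.0422, 0.1028]
tool_rot: [0.703, -0.075, 0.077, -0.703]
ft_force: [-6.0, 3.7, 31.6]
grip_width: 0.0356
```

```bash
python3 look.py 15
```

```text
21.125 [ 0.5282 -0.0422  0.1028] [-6.   3.7 31.6] [ 0.67  1.35 -0.2 ] 0.0356
carrier xy [ 1.04409911 25.27906472] [[0.977, 0.002, 0.214], [-0.214, -0.001, 0.977], [0.002, -1.0, -0.0]]
F carrier [-6.6744621   2.32096782]
```

View pics/s15.png

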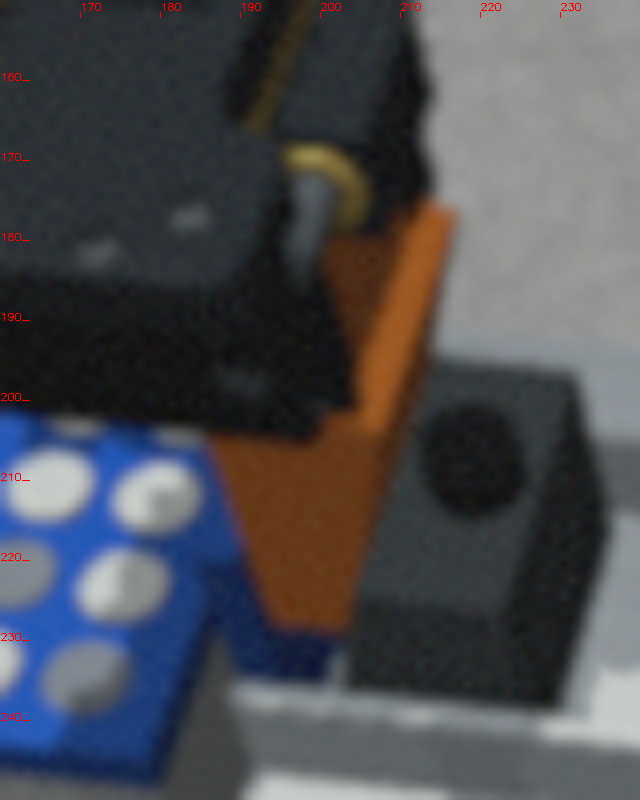

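The push reads 31.6 N and the wedge isn't sinking (0.1 mm). I'll relax the sideways load with a small wiggle to seat it, then press to a firm final push.

Call:
jog_arm(
  series=[
    [-0.8,0,0.5,0,0,0,1],
    [-0.8,1,0.5,0,0,0,1],
    [-0.8,1,-0.2,0,0,0,1],
    [-0.8,2,0,0,0,0,1],
    [-0.8,2,0,0,0,0,1],
    [-0.8,2,0,0,0,0,1],
    [-0.8,2,0,0,0,0,1],
  ],
)

```text
time: 22.05
position: [0.5282, -0.0422, 0.1027]
tool_rot: [0.703, -0.074, 0.077, -0.703]
ft_force: [-7.7, 3.9, 44.9]
grip_width: 0.0353
```

```bash
python3 look.py 16; python3 - <<'E'
from mv import *
s=cam("scene16.npz");a=np.radians(-12);Rm=np.array([[np.cos(a),-np.sin(a)],[np.sin(a),np.cos(a)]]);C=np.array([.5222,-.0671])
zb=.1027-.0643
L=np.array([(.025,.008,zb),(.025,.022,zb),(.025,.008,zb+.06),(.025,.040,zb+.06),(-.025,.040,zb+.06)])
print(zb,proj(s,np.c_[C+L[:,:2]@Rm.T,L[:,2]]).round(1).tolist())
E
```

```text
22.05 [ 0.5282 -0.0422  0.1027] [-7.7  3.9 44.9] [ 0.74  1.86 -0.22] 0.0353
carrier xy [ 1.01720656 25.32055878] [[0.977, 0.004, 0.213], [-0.213, -0.001, 0.977], [0.004, -1.0, -0.0]]
F carrier [-8.34509483  2.14474496]
0.038400000000000004 [[195.0, 228.0], [204.5, 228.9], [185.2, 201.4], [208.6, 203.7], [217.9, 176.1]]
```

View pics/s16.png

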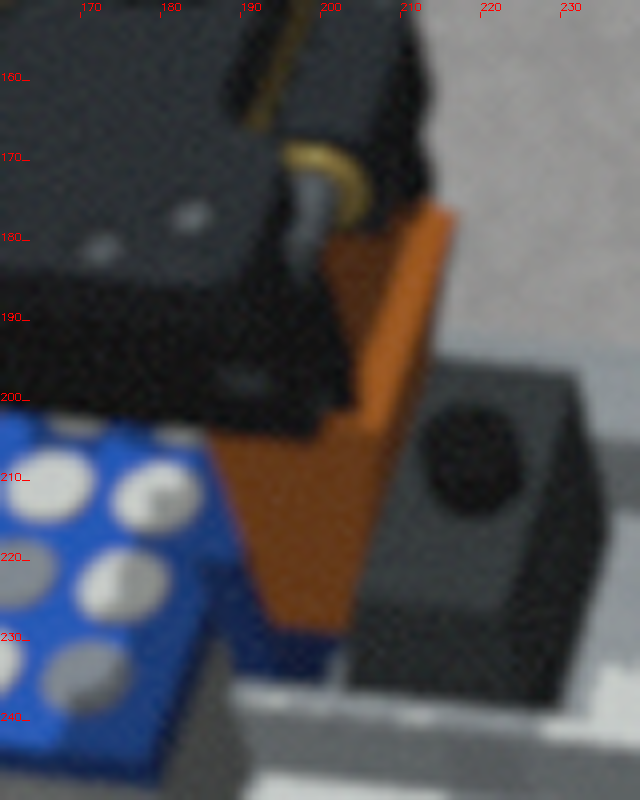

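Call:
jog_arm(
  series=[
    [0,0,0,0,0,0,1],
    [0,0,0,0,0,0,1],
    [0,0,0,0,0,0,1],
    [0,0,0,0,0,0,1],
  ],
)

```text
time: 22.6
position: [0.5282, -0.0422, 0.1027]
tool_rot: [0.703, -0.074, 0.077, -0.703]
ft_force: [-7.0, 5.3, 44.8]
grip_width: 0.0353
```

```bash
python3 - <<'E'
from rig import *
o=get_obs();print(o["time"],o["position"],o["ft_force"],o["grip_width"]);print(hand_in())
E
```

```text
22.6 [ 0.52821052 -0.04218162  0.10267223] [-7.03638881  5.31194202 44.7709583 ] 0.03529828551169336
the job is handed in; nothing more can be done
None
```

The gap is packed and the job is handed in at 22.6 s, with the arm still gripping the wedge and pressing it down.

- **Spacers:** I stood the narrow-tabbed spacer on the carrier floor against the box face and released it. The cameras put the gap at the floor at about 12–13 mm, so the wide-tabbed spacer was not needed and stayed in the bin.
- **Wedge:** I pushed it down in front of the spacer until it jammed with its underside about 33 mm above the tray floor. That matches a gap of about 12 mm.
- **Bystanders:** The jar, brass collar and white block were not touched.

**Last checks:**
- The push was steady at about 45 N, and the wedge moved only 0.1–0.2 mm as it rose from 12 to 45 N.
- The grip held at 35.3 mm on the 36 mm tab without slipping.
- The wedge's corners in the scene picture were within about 1.5 pixels of where they should be.

**Not confirmed:**
- A side force of about 8 N remained along the gap.
- The gripper hid part of the spacer, so in the final pictures I could only see its lower edge, which had not moved.

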